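# Start the sieve rinse: open the isolating lever, give the flow wheel one turn

### The arm

A 6-joint arm with a two-finger parallel gripper is mounted at the origin on the work surface. World frame = base frame: x ahead of the robot, y to its left, z up, the work surface at z = 0. Lengths are in m, angles in rad, forces in N, time in s.
With the tool pointing down it reaches from about 0.35 to 0.975 m from the base axis. Payload 4.9 kg.
Tool frame: the origin (TCP) lies at the very end of the fingers, on their centre line; the grasp point (between the pads) lies 19 mm behind it (pinch_z is the distance from the TCP to the grasp point, in m); z points along the fingers, y is the line along which they close (so a half turn about z gives the same grasp; the last joint's range is limited). The gripper opens to 85 mm and grips with 20 to 120 N. Pads are 22 mm wide; open, the fingers measure 114 mm over their backs; the gripper's body (76 mm by 85 mm) begins 54 mm behind the grasp point. The pads swing forward as they close: fully open they stand 13 mm farther back than shut.
Start: joints at [1.119, 0.053, 1.613, -0, 1.476, -0.119], TCP at [0.204, 0.591, 0.231] pointing down, gripper open.
Joint ranges: [-3.01, 3.01], [-1.01, 2.22], [0.06, 2.58], [-1.02, 4.17], [0.09, 2.62], [-3.14, 3.14]. Speed limits (rad/s): [2.57, 2.57, 3.14, 3.14, 3.14, 3.14].

### API

Orientations are given as a unit quaternion [w, x, y, z].
In Python, from plant import * gives the robot as it stands. The module is installed in compiled form; this text tells all that it offers.
- The arm moves only by the tool play_rows, never from a script. Its arguments are lists of equal length, an entry for each row: "linear": the shift along the world's x, y, z in m, a list of three; "turn": the turn about the world's z in degrees. A call has 1 to 8 rows; each row shifts and turns the commanded pose from where the row before left it; what a row does not reach is not made up. A row lasts 1/8 s, in which the tool goes at most 62.5 mm and 10.7 degrees, less where a joint would pass 70% of its speed; a pose out of reach is approached as far as the arm can. A call is refused whole if a number of a shift passes 0.0625 or a number of a turn 10.7, either way. A call with a gripper value outside its range is refused whole. "hand" is the finger opening in m, from 0 to 0.0854, set as the call begins (left out, the last holds). The fingers move at their own pace and stop on an object; the grip force is fixed at half the most. Time passes only in rows, so rows that do not move let the fingers close. It gives the time, the measured TCP pose, the force, the opening and the grip force at its end, in the units of the state.
- state(): the state, without advancing time (a new reading comes with each control period).
- grab_frame(name): name is "side" or "top"; returns the picture (480x640x3 uint8, red, green, blue); there is no depth.
- camera_info(name): a dict with "camera_matrix" (3x3 intrinsics, pixels), "origin" and "attitude" of the camera in the world. Camera axes: x right, y down, z forward; pixel columns grow to the right and rows downward; lengths in m; the calibration is good to about 2 mm. A picture is of the moment at which its call begins. camera_info takes no time and is no camera call.
- job_done(): hands the job in; it is judged then, once.
Trained networks look in the newest picture that a camera, given by its name, has taken for a name from the list of things; names that differ only in an ending like _2 or _b are one class to them, and where a whole thing is asked for, a point or a joint stands for the part that bears it (a point fixed in the world has none). Each returns a list of dicts, best first, with "p" (0 to 1); they miss things now and then, are a little off and sometimes report something else, mostly with a low value. They report only what shows in the picture. A call takes as long as a camera call.
- trace(camera, thing): "region" (480x640 bool, what is visible of it) and "location" ([column, row] in pixels, amid what is visible of it).
The state is a dict: "time": time; "joint_pos": joint angles; "joint_vel": joint speeds; "joint_efforts": joint torques, N m; "tool_pos": TCP position; "tool_rot": TCP orientation; "contact_force": force on the tool from outside, world axes, zero at the start; "ft_torque": the same for the moment, N m; "gripper_width": opening from 0.0 (shut) to 1.0 (fully open); "grasp_force": force on a finger pad.
Only numpy, scipy, OpenCV 4.12 (cv2) and the standard library are available. Lean on these libraries where they do the work, as an engineer would, in place of code of your own. Each camera call takes 0.05 s, during which the arm holds its last target. There are 200 camera calls.

### The job

Start the seawater rinse over the sieve: push the ball valve's lever round until it lies fully in line with the pipe, and push the flow valve's hand wheel counterclockwise (seen from above) by its upright handle through exactly one full turn, so that the handle comes back to where it started. Do it with the fingertips only, pushing gently: grip nothing, lift nothing, and leave the loose things around the rack standing where they are.

Things in the scene. Friction and masses are not known exactly. Their poses are not given: they have to be found in the camera images.
- wheel_centre (a point): Point on the upright axis of the aluminium hand wheel, level with its rim's top (188 mm above the table), fixed to the rack. Level rim 17 mm thick, centre line at radius 68 mm; three spokes; hub 40 mm wide; a 10 mm brass stem stands up to 16 mm out of the hub and rises 3 mm a turn. Axes: x across the pipe, away from the robot if the rack is square to it; y along the pipe to the sieve tub.
- handle: The wheel's steel upright revolving handle on the rim at the end of one spoke, 68 mm from the wheel's axis. A barrel 52 mm tall, 19 mm thick at its foot, 25 mm at its thickest, 34 mm up. Origin on its axis at its foot, 2 mm above the rim's top; z up; its top is 242 mm above the table. It spins freely on its pin. Pushing it takes about 3 N and the wheel stays where it is left.
- wheel_turn (a joint): Turning of the hand wheel in rad, growing counterclockwise seen from above (opening). It starts partly open, anywhere between 0.5 and 5.5, and one full turn is 6.283; the stops are at 0 and 18.8.
- lever_pivot (a point): Point on the upright axis of the ball valve's lever, at mid-height of the grip (144 mm above the table), fixed to the rack 280 mm along the pipe from the wheel's axis, away from the tub. Axes as for wheel_centre. The grey pipe is 33 mm thick, axis 85 mm above the table; the valve's nuts reach 118 mm up, to 48 mm either side of the pivot; its neck under the lever 131 mm.
- lever_grip (a point): Middle of the lever's steel grip, 92.5 mm from the pivot. The grip is 85 mm long (50 to 135 mm from the pivot), 24 mm wide and 16 mm high (136 to 152 mm above the table); inboard of it is a flat bar 22 mm wide. Nothing stands below it but the board and, when open, the pipe.
- lever: The whole lever of the ball valve, 150 mm over all. Origin on its pivot axis at the hub's underside, 131 mm above the table; its -x axis points along the lever to the grip, z up.
- lever_angle (a joint): Angle of the ball valve's lever in rad, growing counterclockwise seen from above: 0 shut, square across the pipe on the robot's side; 1.571 fully open, along the pipe, pointing away from the hand wheel, at its stop. Starts between 0 and 0.3, takes about 3.5 N at the grip, stays where it is left.
- jar_a: Bystander: sample jar with white screw cap, 48 mm wide, 62 mm high, on the rack's white board beyond the pipe. Origin at the centre of its underside.
- jar_b: Bystander: sample jar as the other, on the table in front of the rack. Origin at the centre of its underside.
- coupling: Bystander: grey pipe coupling (tube), 44 mm wide, 50 mm high, upright on the rack's board on the robot's side of the pipe, between lever and wheel. Origin at the centre of its underside.
- wash_bottle: Bystander: clear wash bottle, 66 mm wide, 170 mm high, on the table on the robot's right. Origin at the centre of its underside.
- wrench: Bystander: steel wrench lying on the table in front of the rack. Origin at the middle of its length, underneath.
- brush: Bystander: brush lying on the table in front of the sieve tub. Origin at the middle of its length, underneath.
- filter_cup: Bystander: grey filter cup, 60 mm wide at the mouth, 80 mm high, on the rack's board beyond the pipe, near the hand wheel. Origin at the centre of its underside.

How it is judged:
On the way:
1. the fingers push the wheel by its handle round the far side of its circle (handle over 100 mm from where it started) (distance of handle from where it was at the start of the episode above 0.1 m and contact force between handle and the fingers above 0.5 N), for 0.05 s.
At the end, for the whole second after the job is handed in: The lever is within 7.5 degrees of its open stop; the wheel is at rest one turn further open than at the start, its handle within 18 mm (15 degrees) of its starting place; every loose bystander is within 30 mm of where it stood (value of joint lever_angle above 1.44 rad and distance of handle from where it was at the start of the episode below 0.018 m and value of joint wheel_turn between 6.2 and 12.4 rad and velocity of joint wheel_turn between -0.05 and 0.05 rad/s and distance of each of jar_a, jar_b, coupling, wash_bottle, wrench, brush, filter_cup from where it was at the start of the episode below 0.03 m); the robot touches nothing.
It fails at once if a loose bystander is pushed, lifted or knocked more than 30 mm from its place (distance of any of jar_a, jar_b, coupling, wash_bottle, wrench, brush, filter_cup from where it was at the start of the episode above 0.03 m).
It fails at once if the handle or the lever is gripped or forced (over 35 N from the fingers) (contact force between any of handle, lever and the fingers above 35 N).
It also fails if it takes over 72 s, if anything falls off the work surface, if the arm or the gripper's body presses on something with over 40 N, if the wrist force passes 120 N, or if a joint passes its speed limit or range.

## Working session

There is one attempt and no reset: what is moved stays moved. The work goes in short steps, Python scripts to look and compute and a tool call to move; the robot and the scene stay as the last step left them, time stands still between calls to the robot, and variables do not carry over. Pictures are saved under pics/ and viewed, at most 10 in all, crops included, and the job is handed in when it is done.

Besides the shell and the picture viewer there is one more tool, called after "Emit:" as name(argument=value, ...), one argument or row to a line, values as JSON. play_rows: Moves the arm, as the interface text tells. Its arguments: {"type":"object","properties":{"linear":{"type":"array","items":{"type":"array","items":{"type":"number"}}},"turn":{"type":"array","items":{"type":"number"}},"hand":{"type":"number"}},"required":["linear","turn"]}

```bash
mkdir -p pics; cat > h.py <<'E'
from plant import *
import numpy as np, cv2
from scipy.spatial.transform import Rotation as R
def cam(n):
    c=camera_info(n);K=np.array(c["camera_matrix"]);o=np.array(c["origin"]);a=np.array(c["attitude"])
    A=a if a.shape==(3,3) else R.from_quat(a,scalar_first=True).as_matrix()
    return K,o,A
def px2w(n,p,z):
    K,o,A=cam(n);d=A@np.linalg.inv(K)@np.array([p[0],p[1],1.]);return o+d*(z-o[2])/d[2]
def w2px(n,P):
    K,o,A=cam(n);q=K@(A.T@(np.array(P)-o));return q[:2]/q[2]
E
python3 - <<'E'
from h import *
np.set_printoptions(precision=4,suppress=True)
s=state();print(s["tool_pos"],s["tool_rot"],s["time"])
H=dict(handle=.216,lever_grip=.144,lever=.144,jar_a=.08,jar_b=.03,coupling=.06,wash_bottle=.08,wrench=.005,brush=.01,filter_cup=.08,wheel_turn=.188)
for n in ("top","side"):
    im=grab_frame(n);cv2.imwrite(f"pics/{n}0.png",im[:,:,::-1]);print(n,cam(n)[1],camera_info(n)["attitude"])
    for t,z in H.items():
        for r in trace(n,t)[:2]:
            print(t,round(r["p"],2),r["location"],px2w(n,r["location"],z),r["region"].sum())
E
```

```text
[0.2039 0.5901 0.2301] [-0.0003  0.1656  0.9862 -0.001 ] 0.0
top [ 0.2985 -0.0518  1.1848] [-0.0722  0.7121 -0.6954  0.0648]
handle 0.56 [294.9, 193.0] [0.5766 0.0032 0.216 ] 134
lever_grip 0.77 [391.7, 242.6] [ 0.4881 -0.2111  0.144 ] 735
lever_grip 0.33 [240.7, 209.7] [0.5556 0.1282 0.144 ] 32645
lever 0.56 [391.1, 249.2] [ 0.4732 -0.2097  0.144 ] 754
lever 0.56 [240.1, 212.4] [0.5493 0.1292 0.144 ] 32024
jar_a 0.72 [340.9, 192.4] [ 0.6196 -0.0997  0.08  ] 373
jar_a 0.55 [213.3, 292.8] [0.3722 0.192  0.08  ] 388
jar_b 0.72 [340.9, 192.4] [ 0.6341 -0.1019  0.03  ] 373
jar_b 0.55 [213.3, 292.8] [0.3755 0.203  0.03  ] 388
coupling 0.73 [309.1, 233.5] [ 0.521  -0.0254  0.06  ] 209
wash_bottle 0.84 [509.5, 272.6] [ 0.4353 -0.4933  0.08  ] 1161
wrench 0.88 [290.9, 298.0] [0.3691 0.0164 0.005 ] 439
brush 0.68 [146.7, 315.8] [0.3172 0.3665 0.01  ] 1000
filter_cup 0.91 [232.8, 168.2] [0.6749 0.1642 0.08  ] 489
wheel_turn 0.9 [265.3, 193.5] [0.5821 0.069  0.188 ] 1878
side [0.4122 0.8859 1.0519] [ 0.0162 -0.0561  0.9215 -0.384 ]
lever_grip 0.68 [348.9, 195.4] [ 0.4791 -0.2094  0.144 ] 447
lever_grip 0.59 [367.8, 156.0] [ 0.4389 -0.4049  0.144 ] 869
lever 0.72 [344.2, 196.2] [ 0.4918 -0.2042  0.144 ] 458
jar_a 0.86 [376.6, 344.4] [0.3734 0.2291 0.08  ] 514
jar_a 0.42 [291.0, 241.4] [ 0.622  -0.0716  0.08  ] 159
jar_b 0.86 [376.6, 344.4] [0.3714 0.1953 0.03  ] 514
jar_b 0.42 [291.0, 241.4] [ 0.6328 -0.1209  0.03  ] 159
coupling 0.58 [333.8, 266.3] [ 0.4981 -0.0138  0.06  ] 313
wash_bottle 0.55 [370.3, 156.3] [ 0.4325 -0.4953  0.08  ] 782
wrench 0.15 [291.2, 243.3] [ 0.6363 -0.1379  0.005 ] 131
brush 0.82 [396.0, 420.6] [0.3188 0.37   0.01  ] 1338
filter_cup 0.76 [260.6, 309.2] [0.6545 0.1644 0.08  ] 747
wheel_turn 0.67 [296.0, 255.9] [0.5788 0.0808 0.188 ] 1764
```

View pics/top0.png

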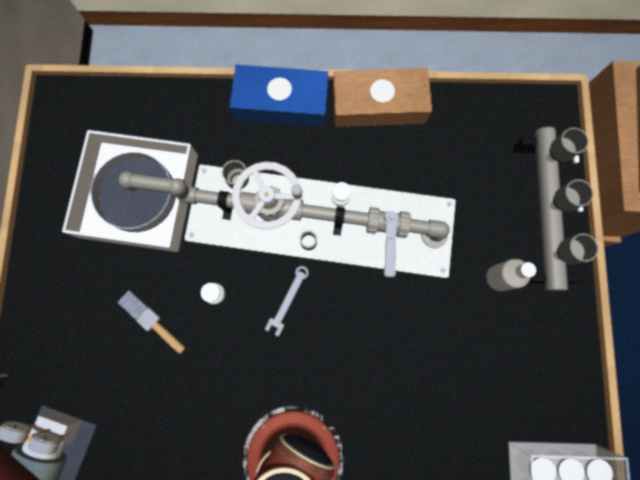

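View pics/side0.png

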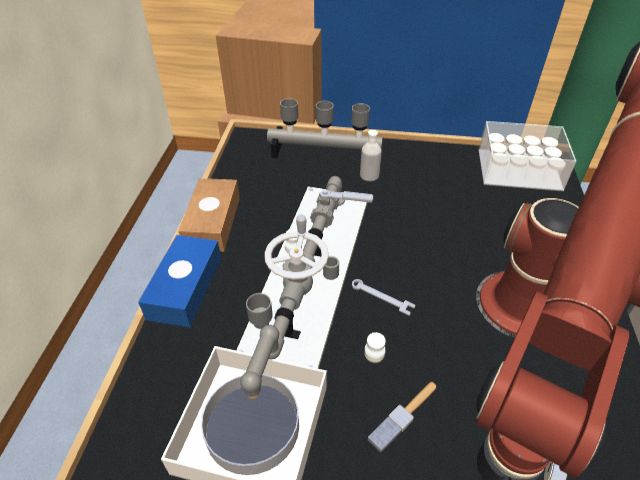

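```bash
python3 - <<'E'
from h import *
np.set_printoptions(precision=4,suppress=True)
from scipy.optimize import minimize
reg={}
for n in ("top","side"):
    im=grab_frame(n)
    w=trace(n,"wheel_turn")[0]["region"].astype(np.uint8)
    c=max(cv2.findContours(w,0,cv2.CHAIN_APPROX_NONE)[0],key=cv2.contourArea)
    reg[n]=cv2.convexHull(c)[:,0].astype(float)
    l=trace(n,"lever_grip")[0]["region"]
    p=np.argwhere(l)[:,::-1].astype(np.float32);print(n,"lever rect",cv2.minAreaRect(p))
    m=p.mean(0);d=np.linalg.svd(p-m,full_matrices=False)[2][0];t=(p-m)@d
    for e in (t.min(),t.max()):print(" end",px2w(n,m+d*e,.148))
# rim fit: outer circle r .0765 at z .180, robust hull distance
th=np.linspace(0,2*np.pi,200)
def cost(q,ns):
    s=0
    for n in ns:
        C=np.array([w2px(n,(q[0]+.0765*np.cos(a),q[1]+.0765*np.sin(a),.180)) for a in th])
        D=np.sqrt(((reg[n][:,None]-C[None])**2).sum(2)).min(1);s+=np.minimum(D,3).sum()
    return s
for ns in (("top",),("side",),("top","side")):
    r=minimize(cost,[.578,.075],args=(ns,),method="Nelder-Mead",options=dict(initial_simplex=[[.578,.075],[.588,.075],[.578,.065]],xatol=2e-4));print(ns,r.x,r.fun)
for p in [(190,193),(360,215),(375,218),(440,230)]:print("pipe",px2w("top",p,.085))
E
python3 -c "
import cv2
a=cv2.imread('pics/top0.png')[150:290,220:460]
b=cv2.imread('pics/side0.png')[170:310,200:400]
import numpy as np
cv2.imwrite('pics/c.png',np.hstack([cv2.resize(a,(480,280),interpolation=2),cv2.resize(b,(400,280),interpolation=2)])[:,:800])"
```

```text
top lever rect ((391.5, 243.5), (65.0, 13.0), 90.0)
 end [ 0.5593 -0.211   0.148 ]
 end [ 0.4131 -0.2058  0.148 ]
side lever rect ((346.4142150878906, 195.64358520507812), (53.375099182128906, 10.19636344909668), 4.289153099060059)
 end [ 0.5604 -0.203   0.148 ]
 end [ 0.4115 -0.2039  0.148 ]Traceback (most recent call last):
  File "<stdin>", line 23, in <module>
    res = _minimize_neldermead(fun, x0, args, callback, bounds=bounds,
                               **options)
    fxr = func(xr)
    fx = function(np.copy(x), *(wrapper_args + args))
  File "<stdin>", line 19, in cost
  File "h.py", line 11, in w2px
    K,o,A=cam(n);q=K@(A.T@(np.array(P)-o));return q[:2]/q[2]
          ~~~^^^
  File "h.py", line 5, in cam
    c=camera_info(n);K=np.array(c["camera_matrix"]);o=np.array(c["origin"]);a=np.array(c["attitude"])
ValueError: time passes only in moves, steps and waits
```

View pics/c.png

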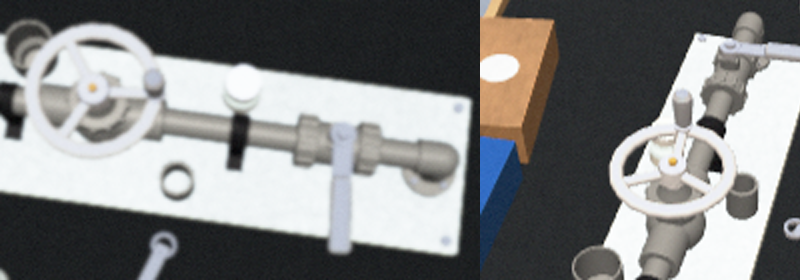

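```bash
python3 - <<'E'
s=open('h.py').read().replace("def cam(n)","import functools\n@functools.cache\ndef cam(n)");open('h.py','w').write(s)
E
python3 - <<'E'
from h import *
np.set_printoptions(precision=4,suppress=True)
from scipy.optimize import minimize
reg={};hl={}
for n in ("top","side"):
    im=grab_frame(n)
    w=trace(n,"wheel_turn")[0]["region"].astype(np.uint8)
    c=max(cv2.findContours(w,0,cv2.CHAIN_APPROX_NONE)[0],key=cv2.contourArea)
    reg[n]=cv2.convexHull(c)[:,0].astype(float)
    for r in trace(n,"handle")[:2]:
        p=np.argwhere(r["region"]);print(n,"handle",r["p"],r["location"],p.min(0),p.max(0),p.mean(0)[::-1])
th=np.linspace(0,2*np.pi,150)
def cost(q,ns):
    s=0
    for n in ns:
        C=np.array([w2px(n,(q[0]+.0765*np.cos(a),q[1]+.0765*np.sin(a),.180)) for a in th])
        D=np.sqrt(((reg[n][:,None]-C[None])**2).sum(2)).min(1);s+=np.minimum(D,3).mean()
    return s
for ns in (("top",),("side",),("top","side")):
    r=minimize(cost,[.578,.075],args=(ns,),method="Nelder-Mead",options=dict(initial_simplex=[[.578,.075],[.588,.075],[.578,.065]],xatol=2e-4));print(ns,r.x,r.fun)
for p in [(190,193),(360,215),(375,218),(440,230)]:print("pipe",px2w("top",p,.085))
C=r.x
for a in range(-120,-70,5):
    P=[C[0]+.068*np.cos(np.radians(a)),C[1]+.068*np.sin(np.radians(a)),.225];print(a,P[:2],w2px("top",P),w2px("side",P))
print(px2w("top",(266,193.5),.205),px2w("top",(391,216),.15))
E
```

```text
top handle 0.55 [294.3, 191.8] [184 291] [199 302] [297.1053 191.3289]
side handle 0.53 [302.7, 223.5] [214 296] [233 305] [300.7736 223.1824]
('top',) [0.5812 0.065 ] 0.5514393858013535
('side',) [0.5811 0.0684] 1.0079849576932525
('top', 'side') [0.581  0.0673] 1.7345594464075433
pipe [0.6086 0.2625 0.085 ]
pipe [ 0.5636 -0.1455  0.085 ]
pipe [ 0.5571 -0.181   0.085 ]
pipe [ 0.5315 -0.3338  0.085 ]
-120 [np.float64(0.5469708121344451), np.float64(0.008455907483669811)] [291.7011 205.4792] [313.5713 224.7146]
-115 [np.float64(0.5522327703360775), np.float64(0.005716705422519439)] [293.1002 203.0583] [311.5578 223.7474]
-110 [np.float64(0.5577134423882997), np.float64(0.0034465367275698655)] [294.275  200.5358] [309.4331 222.9074]
-105 [np.float64(0.5633711170674737), np.float64(0.0016626787533549903)] [295.2173 197.9316] [307.2123 222.1998]
-100 [np.float64(0.5691627360530939), np.float64(0.00037870773618149667)] [295.9205 195.2659] [304.9108 221.6287]
-95 [np.float64(0.5750442216276044), np.float64(-0.0003956045292270588)] [296.38   192.5595] [302.5444 221.1976]
-90 [np.float64(0.5809708121344451), np.float64(-0.0006543650589883598)] [296.5931 189.8332] [300.1291 220.909 ]
-85 [np.float64(0.5868974026412859), np.float64(-0.0003956045292270588)] [296.559  187.1079] [297.6812 220.7647]
-80 [np.float64(0.5927788882157964), np.float64(0.00037870773618149667)] [296.2788 184.4042] [295.2172 220.7655]
-75 [np.float64(0.5985705072014166), np.float64(0.0016626787533549903)] [295.7555 181.7427] [292.7537 220.9115]
[0.5773 0.0655 0.205 ] [ 0.5472 -0.209   0.15  ]
```

Emit:
play_rows(
  linear=[
    [0, 0, 0.035],
    [0, 0, 0.035],
    [0.0235, -0.041, 0],
    [0.0235, -0.041, 0],
    [0.0235, -0.041, 0],
    [0.0235, -0.041, 0],
    [0.0235, -0.041, 0],
    [0.0235, -0.041, 0],
  ],
  turn=[9.5, 9.5, 0, 0, 0, 0, 0, 0],
  hand=0,
)

```text
time: 2.8
tool_pos: [0.3457, 0.3433, 0.3015]
tool_rot: [0.0, 0.0, 1.0, 0.0]
contact_force: [0.8, -0.2, 0.4]
gripper_width: -0.003
grasp_force: 0.0
```

Emit:
play_rows(
  linear=[
    [0.0235, -0.041, 0],
    [0.0235, -0.041, 0],
    [0.0235, -0.041, 0],
    [0.0235, -0.041, 0],
    [0.0235, -0.041, 0],
    [0.0235, -0.041, 0],
    [0.0235, -0.041, 0],
    [0.0225, -0.039, 0],
  ],
  turn=[0, 0, 0, 0, 0, 0, 0, 0],
)

```text
time: 3.8
tool_pos: [0.5328, 0.0172, 0.3015]
tool_rot: [0.0, 0.001, 1.0, 0.0]
contact_force: [0.9, 0.5, 0.2]
gripper_width: -0.006
grasp_force: 0.0
```

Emit:
play_rows(
  linear=[
    [0, 0, -0.025],
    [0, 0, -0.025],
    [0, 0, -0.025],
    [0, 0, -0.017],
    [0, 0, 0],
  ],
  turn=[0, 0, 0, 0, 0],
)

```text
time: 4.42
tool_pos: [0.5313, 0.0188, 0.2078]
tool_rot: [-0.001, 0.001, 1.0, 0.0]
contact_force: [0.0, 0.7, 0.3]
gripper_width: 0.002
grasp_force: 0.0
```

```bash
python3 - <<'E'
from h import *
im=grab_frame("side")[170:320,210:410,::-1];cv2.imwrite("pics/s1.png",cv2.resize(im,(800,600),interpolation=2))
print(w2px("side",state()["tool_pos"]))
E
```

```text
[319.19661174 232.97830257]
```

View pics/s1.png

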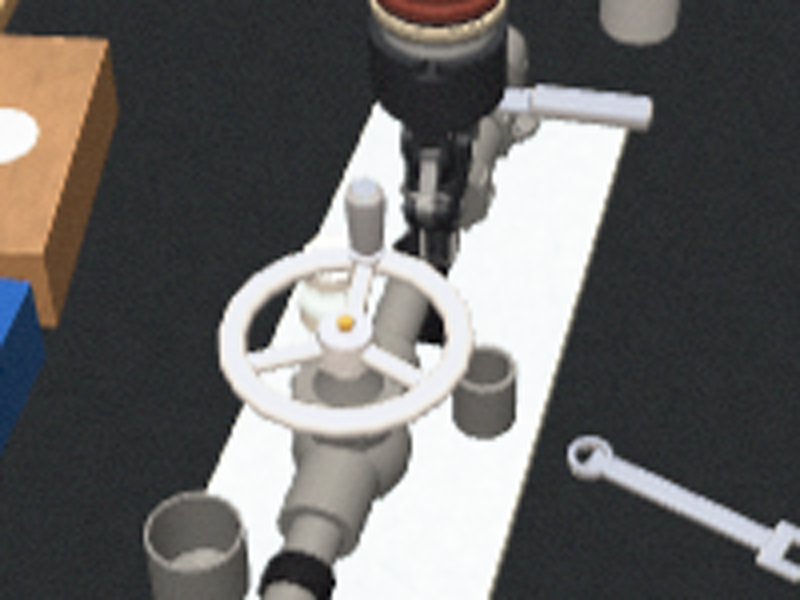

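```bash
python3 - <<'E'
import numpy as np
C=np.array([.580,.066]);p=np.array([.532,.018])
a=-135
def go(step,n):
    global a,p
    o=[]
    for _ in range(n):
        a+=step;q=np.round((C+.068*np.array([np.cos(np.radians(a)),np.sin(np.radians(a))]))*2000)/2000
        o.append([round(float(v),4) for v in q-p]+[0]);p=q
    print(a,p,o)
go(2.5,4);go(2.5,2);go(2.5,2);go(2.5,2)
for i in range(8):go(5,8)
go(2.5,8)
E
```

```text
-125.0 [0.541  0.0105] [[0.002, -0.002, 0], [0.0025, -0.002, 0], [0.002, -0.002, 0], [0.0025, -0.0015, 0]]
-120.0 [0.546 0.007] [[0.0025, -0.002, 0], [0.0025, -0.0015, 0]]
-115.0 [0.5515 0.0045] [[0.0025, -0.0015, 0], [0.003, -0.001, 0]]
-110.0 [0.5565 0.002 ] [[0.0025, -0.0015, 0], [0.0025, -0.001, 0]]
-70.0 [0.6035 0.002 ] [[0.006, -0.0015, 0], [0.0055, -0.0015, 0], [0.006, -0.0005, 0], [0.006, -0.0005, 0], [0.006, 0.0005, 0], [0.006, 0.0005, 0], [0.0055, 0.0015, 0], [0.006, 0.0015, 0]]
-30.0 [0.639 0.032] [[0.005, 0.0025, 0], [0.0055, 0.0025, 0], [0.005, 0.0035, 0], [0.0045, 0.0035, 0], [0.0045, 0.004, 0], [0.004, 0.0045, 0], [0.0035, 0.0045, 0], [0.0035, 0.005, 0]]
10.0 [0.647 0.078] [[0.0025, 0.0055, 0], [0.0025, 0.005, 0], [0.0015, 0.006, 0], [0.0015, 0.0055, 0], [0.0005, 0.006, 0], [0.0005, 0.006, 0], [-0.0005, 0.006, 0], [-0.0005, 0.006, 0]]
50.0 [0.6235 0.118 ] [[-0.0015, 0.0055, 0], [-0.0015, 0.006, 0], [-0.0025, 0.005, 0], [-0.0025, 0.0055, 0], [-0.0035, 0.005, 0], [-0.0035, 0.0045, 0], [-0.004, 0.0045, 0], [-0.0045, 0.004, 0]]
90.0 [0.58  0.134] [[-0.0045, 0.0035, 0], [-0
[... 230 characters left out ...]
, 0], [-0.006, -0.0015, 0], [-0.005, -0.0025, 0], [-0.0055, -0.0025, 0], [-0.005, -0.0035, 0], [-0.0045, -0.0035, 0]]
170.0 [0.513 0.078] [[-0.0045, -0.004, 0], [-0.004, -0.0045, 0], [-0.0035, -0.0045, 0], [-0.0035, -0.005, 0], [-0.0025, -0.0055, 0], [-0.0025, -0.005, 0], [-0.0015, -0.006, 0], [-0.0015, -0.0055, 0]]
210.0 [0.521 0.032] [[-0.0005, -0.006, 0], [-0.0005, -0.006, 0], [0.0005, -0.006, 0], [0.0005, -0.006, 0], [0.0015, -0.0055, 0], [0.0015, -0.006, 0], [0.0025, -0.005, 0], [0.0025, -0.0055, 0]]
230.0 [0.5365 0.014 ] [[0.0015, -0.0025, 0], [0.002, -0.0025, 0], [0.0015, -0.0025, 0], [0.002, -0.002, 0], [0.002, -0.0025, 0], [0.002, -0.002, 0], [0.002, -0.002, 0], [0.0025, -0.002, 0]]
```

Emit:
play_rows(
  linear=[
    [0.002, -0.002, 0],
    [0.0025, -0.002, 0],
    [0.002, -0.002, 0],
    [0.0025, -0.0015, 0],
    [0.0025, -0.002, 0],
    [0.0025, -0.0015, 0],
  ],
  turn=[0, 0, 0, 0, 0, 0],
)

```text
time: 5.22
tool_pos: [0.5463, 0.0076, 0.2093]
tool_rot: [-0.0, 0.001, 1.0, -0.0]
contact_force: [-0.5, -0.0, -0.2]
gripper_width: -0.003
grasp_force: 0.0
```

Emit:
play_rows(
  linear=[
    [0.0025, -0.0015, 0],
    [0.003, -0.001, 0],
  ],
  turn=[0, 0],
)

```text
time: 5.48
tool_pos: [0.5518, 0.0051, 0.2093]
tool_rot: [-0.0, 0.001, 1.0, -0.0]
contact_force: [-0.9, -0.1, 0.4]
gripper_width: -0.001
grasp_force: 0.0
```

Emit:
play_rows(
  linear=[
    [0.0025, -0.0015, 0],
    [0.0025, -0.001, 0],
  ],
  turn=[0, 0],
)

```text
time: 5.72
tool_pos: [0.5565, 0.0026, 0.2093]
tool_rot: [-0.001, 0.001, 1.0, 0.0]
contact_force: [-2.5, 0.5, 1.2]
gripper_width: 0.001
grasp_force: 1.5
```

Emit:
play_rows(
  linear=[
    [0.006, -0.0015, 0],
    [0.0055, -0.0015, 0],
    [0.006, -0.0005, 0],
    [0.006, -0.0005, 0],
    [0.006, 0.0005, 0],
    [0.006, 0.0005, 0],
    [0.0055, 0.0015, 0],
    [0.006, 0.0015, 0],
  ],
  turn=[0, 0, 0, 0, 0, 0, 0, 0],
)

```text
time: 6.72
tool_pos: [0.6041, 0.0025, 0.2092]
tool_rot: [0.0, 0.001, 1.0, -0.0]
contact_force: [-2.4, -2.2, 1.0]
gripper_width: -0.002
grasp_force: 1.8
```

Emit:
play_rows(
  linear=[
    [0.005, 0.0025, 0],
    [0.0055, 0.0025, 0],
    [0.005, 0.0035, 0],
    [0.0045, 0.0035, 0],
    [0.0045, 0.004, 0],
    [0.004, 0.0045, 0],
    [0.0035, 0.0045, 0],
    [0.0035, 0.005, 0],
  ],
  turn=[0, 0, 0, 0, 0, 0, 0, 0],
)

```text
time: 7.72
tool_pos: [0.6397, 0.0328, 0.2093]
tool_rot: [0.0, 0.001, 1.0, -0.0]
contact_force: [-1.1, -2.3, -1.8]
gripper_width: -0.002
grasp_force: 1.7
```

```bash
python3 - <<'E'
from h import *
im=grab_frame("side")[170:320,210:410,::-1];cv2.imwrite("pics/s2.png",cv2.resize(im,(800,600),interpolation=2))
E
```

```text
(no output)
```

View pics/s2.png

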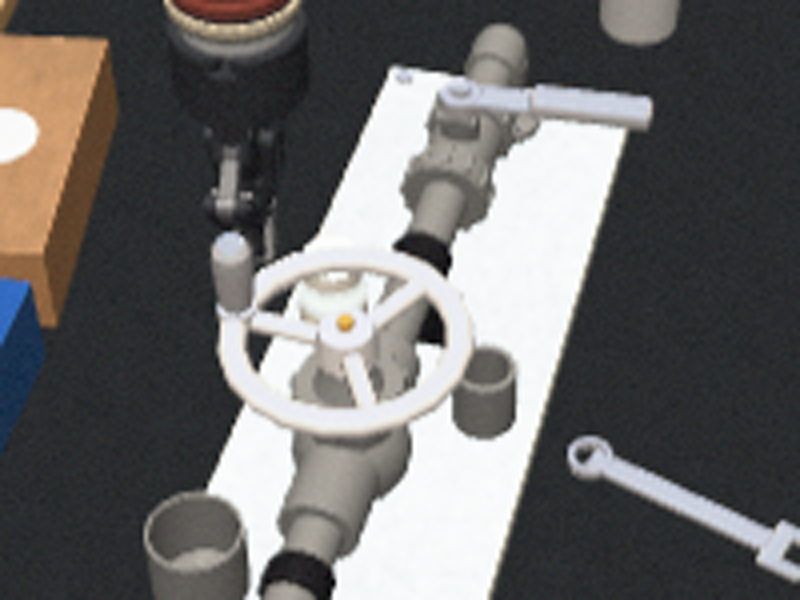

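The handle (px 233,275 in the crop) has moved to the far left of the rim with the fingertips just behind it. I'll continue.

Emit:
play_rows(
  linear=[
    [0.0025, 0.0055, 0],
    [0.0025, 0.005, 0],
    [0.0015, 0.006, 0],
    [0.0015, 0.0055, 0],
    [0.0005, 0.006, 0],
    [0.0005, 0.006, 0],
    [-0.0005, 0.006, 0],
    [-0.0005, 0.006, 0],
  ],
  turn=[0, 0, 0, 0, 0, 0, 0, 0],
)

```text
time: 8.78
tool_pos: [0.6472, 0.0791, 0.2094]
tool_rot: [0.0, 0.001, 1.0, -0.0]
contact_force: [0.0, -4.0, -1.7]
gripper_width: -0.0
grasp_force: 1.9
```

Emit:
play_rows(
  linear=[
    [-0.0015, 0.0055, 0],
    [-0.0015, 0.006, 0],
    [-0.0025, 0.005, 0],
    [-0.0025, 0.0055, 0],
    [-0.0035, 0.005, 0],
    [-0.0035, 0.0045, 0],
    [-0.004, 0.0045, 0],
    [-0.0045, 0.004, 0],
  ],
  turn=[0, 0, 0, 0, 0, 0, 0, 0],
)

```text
time: 9.78
tool_pos: [0.6234, 0.1188, 0.2095]
tool_rot: [0.0, 0.001, 1.0, -0.0]
contact_force: [2.3, -1.9, -0.5]
gripper_width: -0.001
grasp_force: 1.9
```

Emit:
play_rows(
  linear=[
    [-0.0045, 0.0035, 0],
    [-0.005, 0.0035, 0],
    [-0.0055, 0.0025, 0],
    [-0.005, 0.0025, 0],
    [-0.006, 0.0015, 0],
    [-0.0055, 0.0015, 0],
    [-0.006, 0.0005, 0],
    [-0.006, 0.0005, 0],
  ],
  turn=[0, 0, 0, 0, 0, 0, 0, 0],
)

```text
time: 10.78
tool_pos: [0.5799, 0.1347, 0.2094]
tool_rot: [0.0, 0.001, 1.0, -0.0]
contact_force: [3.2, -0.3, 0.2]
gripper_width: 0.004
grasp_force: 2.0
```

Emit:
play_rows(
  linear=[
    [-0.006, -0.0005, 0],
    [-0.006, -0.0005, 0],
    [-0.0055, -0.0015, 0],
    [-0.006, -0.0015, 0],
    [-0.005, -0.0025, 0],
    [-0.0055, -0.0025, 0],
    [-0.005, -0.0035, 0],
    [-0.0045, -0.0035, 0],
  ],
  turn=[0, 0, 0, 0, 0, 0, 0, 0],
)

```text
time: 11.78
tool_pos: [0.5363, 0.1186, 0.2093]
tool_rot: [-0.0, 0.001, 1.0, 0.0]
contact_force: [2.8, 2.9, 0.7]
gripper_width: 0.001
grasp_force: 1.9
```

Emit:
play_rows(
  linear=[
    [-0.0045, -0.004, 0],
    [-0.004, -0.0045, 0],
    [-0.0035, -0.0045, 0],
    [-0.0035, -0.005, 0],
    [-0.0025, -0.0055, 0],
    [-0.0025, -0.005, 0],
    [-0.0015, -0.006, 0],
    [-0.0015, -0.0055, 0],
  ],
  turn=[0, 0, 0, 0, 0, 0, 0, 0],
)

```text
time: 12.78
tool_pos: [0.513, 0.0783, 0.2092]
tool_rot: [-0.0, 0.001, 1.0, 0.0]
contact_force: [0.1, 4.2, 0.6]
gripper_width: 0.003
grasp_force: 1.8
```

Emit:
play_rows(
  linear=[
    [-0.0005, -0.006, 0],
    [-0.0005, -0.006, 0],
    [0.0005, -0.006, 0],
    [0.0005, -0.006, 0],
    [0.0015, -0.0055, 0],
    [0.0015, -0.006, 0],
    [0.0025, -0.005, 0],
    [0.0025, -0.0055, 0],
  ],
  turn=[0, 0, 0, 0, 0, 0, 0, 0],
)

```text
time: 13.78
tool_pos: [0.521, 0.0321, 0.2091]
tool_rot: [-0.0, 0.001, 1.0, -0.0]
contact_force: [-3.5, 1.4, 0.4]
gripper_width: -0.001
grasp_force: 1.7
```

Emit:
play_rows(
  linear=[
    [0.0015, -0.0025, 0],
    [0.002, -0.0025, 0],
    [0.0015, -0.0025, 0],
    [0.002, -0.002, 0],
    [0.002, -0.0025, 0],
    [0.002, -0.002, 0],
    [0.002, -0.002, 0],
    [0.0025, -0.002, 0],
  ],
  turn=[0, 0, 0, 0, 0, 0, 0, 0],
)

```text
time: 14.78
tool_pos: [0.5367, 0.0145, 0.2092]
tool_rot: [-0.0, 0.001, 1.0, -0.0]
contact_force: [-2.9, 1.1, -1.3]
gripper_width: 0.001
grasp_force: 1.7
```

```bash
python3 - <<'E'
from h import *
im=grab_frame("side")[170:320,210:410,::-1];cv2.imwrite("pics/s3.png",cv2.resize(im,(800,600),interpolation=2))
for r in trace("side","handle")[:2]:
    p=np.argwhere(r["region"]);print("handle",r["p"],r["location"],p.min(0),p.max(0))
E
```

```text
handle 0.61 [309.4, 228.1] [216 304] [235 312]
```

View pics/s3.png

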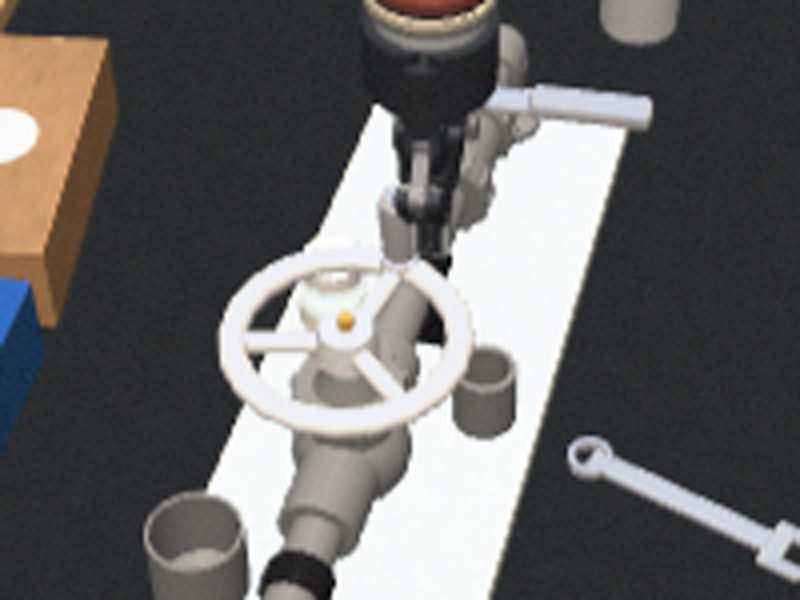

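Emit:
play_rows(
  linear=[
    [0.0025, -0.002, 0],
    [0.0025, -0.002, 0],
    [0.0025, -0.002, 0],
    [0.0025, -0.0015, 0],
    [0.0025, -0.0015, 0],
    [0.0025, -0.001, 0],
    [0.0025, -0.001, 0],
    [0, 0, 0],
  ],
  turn=[0, 0, 0, 0, 0, 0, 0, 0],
)

```text
time: 15.88
tool_pos: [0.5546, 0.0035, 0.2093]
tool_rot: [0.0, 0.001, 1.0, -0.0]
contact_force: [-2.5, -1.0, -1.0]
gripper_width: 0.001
grasp_force: 1.0
```

Emit:
play_rows(
  linear=[
    [-0.007, 0.002, 0],
    [-0.013, 0, 0],
    [0, 0, 0.03],
    [0, 0, 0.03],
    [0, -0.03, 0.03],
    [-0.03, -0.05, 0],
    [-0.03, -0.05, 0],
    [0, 0, 0],
  ],
  turn=[0, 0, 0, 0, 0, 0, 0, 0],
)

```text
time: 16.88
tool_pos: [0.4725, -0.1268, 0.3001]
tool_rot: [0.001, 0.003, 1.0, -0.001]
contact_force: [-0.7, 1.1, 0.4]
gripper_width: -0.003
grasp_force: 0.0
```

```bash
python3 - <<'E'
from h import *
for n in ("top","side"):
    im=grab_frame(n);cv2.imwrite(f"pics/{n}4.png",im[:,:,::-1])
    for r in trace(n,"handle")[:2]:
        p=np.argwhere(r["region"]);print(n,"handle",r["p"],r["location"],p.min(0),p.max(0),p.mean(0)[::-1])
    for r in trace(n,"lever_grip")[:1]:
        p=np.argwhere(r["region"])[:,::-1].astype(float);m=p.mean(0);d=np.linalg.svd(p-m,full_matrices=False)[2][0];t=(p-m)@d
        for e in (t.min(),t.max()):print(" end",px2w(n,m+d*e,.148))
E
python3 -c "
import cv2,numpy as np
r=[]
for k in (0,4):
    a=cv2.imread(f'pics/side{k}.png')[180:330,210:410]
    r.append(cv2.resize(a,(400,300),interpolation=2))
cv2.imwrite('pics/d.png',np.hstack(r))"
```

```text
top handle 0.66 [389.6, 245.9] [236 385] [276 395] [388.41538462 245.16923077]
top handle 0.43 [292.4, 192.5] [185 292] [200 302] [297.18055556 192.3125    ]
side handle 0.64 [301.0, 223.4] [214 296] [232 306] [301.41317365 223.10778443]
 end [ 0.55972592 -0.20364676  0.148     ]
 end [ 0.41379496 -0.20465867  0.148     ]
```

View pics/d.png

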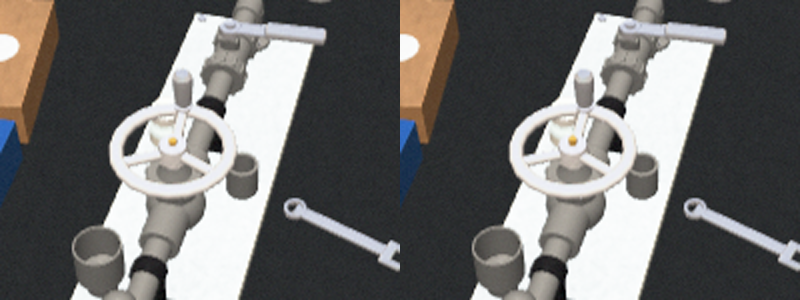

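```bash
python3 - <<'E'
import numpy as np
P=np.array([.5455,-.209]);p=np.array([.441,-.155])
def go(fs):
    global p
    o=[]
    for f in fs:
        f=np.radians(f);u=np.array([np.cos(f),np.sin(f)]);n=np.array([u[1],-u[0]])
        q=np.round((P+.105*u+.026*n)*2000)/2000;o.append([round(float(v),4) for v in q-p]+[0]);p=q
    print(p,o)
go([171,174,177,180]);go(range(184,213,4));go(range(216,245,4));go(range(247,257,3));go([258,260,261,262,263,264])
E
```

```text
[ 0.4405 -0.183 ] [[0.005, -0.012, 0], [-0.002, -0.005, 0], [-0.002, -0.0055, 0], [-0.0015, -0.0055, 0]]
[ 0.4425 -0.2425] [[-0.0015, -0.0075, 0], [-0.001, -0.0075, 0], [-0.0005, -0.0075, 0], [0.0, -0.0075, 0], [0.0005, -0.0075, 0], [0.001, -0.0075, 0], [0.0015, -0.0075, 0], [0.002, -0.007, 0]]
[ 0.476 -0.292] [[0.003, -0.007, 0], [0.003, -0.007, 0], [0.0035, -0.0065, 0], [0.004, -0.0065, 0], [0.0045, -0.006, 0], [0.0045, -0.006, 0], [0.0055, -0.0055, 0], [0.0055, -0.005, 0]]
[ 0.495  -0.3045] [[0.0045, -0.0035, 0], [0.0045, -0.0035, 0], [0.005, -0.003, 0], [0.005, -0.0025, 0]]
[ 0.5085 -0.3105] [[0.003, -0.002, 0], [0.0035, -0.0015, 0], [0.002, -0.0005, 0], [0.0015, -0.001, 0], [0.002, -0.0005, 0], [0.0015, -0.0005, 0]]
```

Emit:
play_rows(
  linear=[
    [-0.0315, -0.028, 0],
    [0, 0, -0.04],
    [0, 0, -0.04],
    [0, 0, -0.04],
    [0, 0, -0.03],
    [0, 0, -0.017],
    [0, 0, 0],
  ],
  turn=[0, 0, 0, 0, 0, 0, 0],
)

```text
time: 18.05
tool_pos: [0.4423, -0.1515, 0.1312]
tool_rot: [-0.001, 0.0, 1.0, 0.001]
contact_force: [0.5, 0.5, 0.4]
gripper_width: 0.002
grasp_force: 0.0
```

Emit:
play_rows(
  linear=[
    [0.0035, -0.014, 0],
    [-0.002, -0.005, 0],
    [-0.002, -0.0055, 0],
    [-0.0015, -0.0055, 0],
  ],
  turn=[0, 0, 0, 0],
)

```text
time: 18.55
tool_pos: [0.441, -0.1825, 0.1329]
tool_rot: [0.001, 0.001, 1.0, 0.0]
contact_force: [2.4, 2.4, 0.8]
gripper_width: 0.002
grasp_force: 1.3
```

Emit:
play_rows(
  linear=[
    [-0.0015, -0.0075, 0],
    [-0.001, -0.0075, 0],
    [-0.0005, -0.0075, 0],
    [0, -0.0075, 0],
    [0.0005, -0.0075, 0],
    [0.001, -0.0075, 0],
    [0.0015, -0.0075, 0],
    [0.002, -0.007, 0],
  ],
  turn=[0, 0, 0, 0, 0, 0, 0, 0],
)

```text
time: 19.55
tool_pos: [0.4425, -0.2422, 0.132]
tool_rot: [-0.0, 0.001, 1.0, 0.0]
contact_force: [0.7, 3.8, -0.5]
gripper_width: -0.003
grasp_force: 1.4
```

Emit:
play_rows(
  linear=[
    [0.003, -0.007, 0],
    [0.003, -0.007, 0],
    [0.0035, -0.0065, 0],
    [0.004, -0.0065, 0],
    [0.0045, -0.006, 0],
    [0.0045, -0.006, 0],
    [0.0055, -0.0055, 0],
    [0.0055, -0.005, 0],
  ],
  turn=[0, 0, 0, 0, 0, 0, 0, 0],
)

```text
time: 20.55
tool_pos: [0.4764, -0.2917, 0.1323]
tool_rot: [-0.0, 0.001, 1.0, 0.0]
contact_force: [-1.5, 4.4, 0.3]
gripper_width: 0.002
grasp_force: 1.4
```

```bash
python3 - <<'E'
from h import *
im=grab_frame("side")[120:270,260:460,::-1];cv2.imwrite("pics/s5.png",cv2.resize(im,(800,600),interpolation=2))
E
```

```text
(no output)
```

View pics/s5.png

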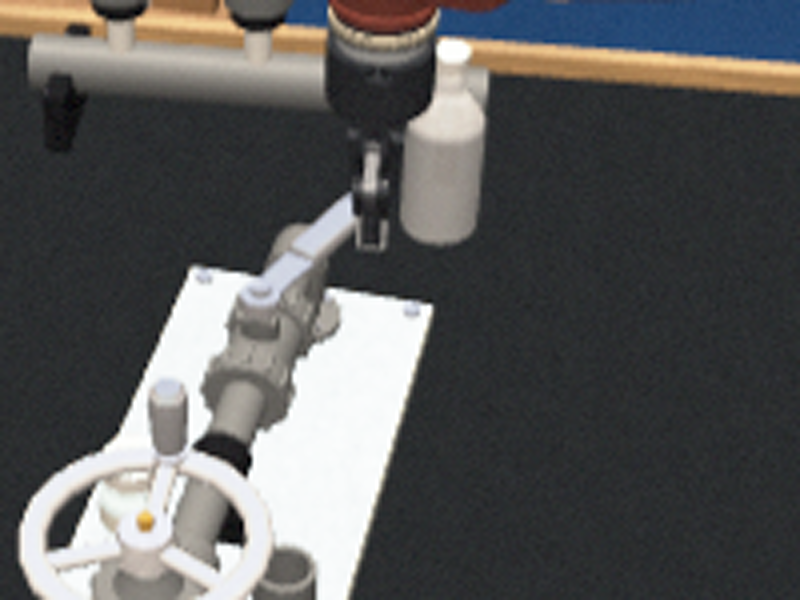

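Emit:
play_rows(
  linear=[
    [0.0045, -0.0035, 0],
    [0.0045, -0.0035, 0],
    [0.005, -0.003, 0],
    [0.005, -0.0025, 0],
  ],
  turn=[0, 0, 0, 0],
)

```text
time: 21.1
tool_pos: [0.4954, -0.304, 0.1322]
tool_rot: [-0.0, 0.001, 1.0, 0.0]
contact_force: [-2.1, 3.5, -0.3]
gripper_width: 0.003
grasp_force: 1.4
```

Emit:
play_rows(
  linear=[
    [0.003, -0.002, 0],
    [0.0035, -0.0015, 0],
    [0.002, -0.0005, 0],
  ],
  turn=[0, 0, 0],
)

```text
time: 21.48
tool_pos: [0.5037, -0.308, 0.1322]
tool_rot: [-0.0, 0.001, 1.0, -0.0]
contact_force: [-3.6, 1.4, -0.9]
gripper_width: 0.001
grasp_force: 1.3
```

Emit:
play_rows(
  linear=[
    [0.0015, -0.0005, 0],
    [0.0015, 0, 0],
  ],
  turn=[0, 0],
)

```text
time: 21.72
tool_pos: [0.5065, -0.3088, 0.1323]
tool_rot: [-0.0, 0.001, 1.0, -0.001]
contact_force: [-3.3, -0.1, -1.3]
gripper_width: 0.002
grasp_force: 1.5
```

Emit:
play_rows(
  linear=[
    [0.001, 0, 0],
    [0.001, 0, 0],
  ],
  turn=[0, 0],
)

```text
time: 21.98
tool_pos: [0.5085, -0.3089, 0.1324]
tool_rot: [-0.0, 0.001, 1.0, -0.001]
contact_force: [-3.6, -1.9, -0.6]
gripper_width: 0.004
grasp_force: 1.5
```

Emit:
play_rows(
  linear=[
    [0.001, 0, 0],
    [0, 0, 0],
  ],
  turn=[0, 0],
)

```text
time: 22.22
tool_pos: [0.5098, -0.3086, 0.1326]
tool_rot: [0.0, 0.001, 1.0, -0.0]
contact_force: [-2.5, -2.4, -1.1]
gripper_width: 0.003
grasp_force: 1.4
```

Emit:
play_rows(
  linear=[
    [0.001, 0, 0],
    [0, 0, 0],
  ],
  turn=[0, 0],
)

```text
time: 22.48
tool_pos: [0.5109, -0.3085, 0.1326]
tool_rot: [0.0, 0.001, 1.0, -0.0]
contact_force: [-3.6, -2.2, -0.0]
gripper_width: 0.001
grasp_force: 1.4
```

Emit:
play_rows(
  linear=[
    [0.001, 0, 0],
    [0, 0, 0],
  ],
  turn=[0, 0],
)

```text
time: 22.72
tool_pos: [0.5119, -0.3084, 0.1326]
tool_rot: [0.0, 0.001, 1.0, -0.0]
contact_force: [-2.6, -1.4, 1.5]
gripper_width: -0.002
grasp_force: 1.4
```

```bash
python3 - <<'E'
from h import *
for n in ("top","side"):
    im=grab_frame(n);cv2.imwrite(f"pics/{n}6.png",im[:,:,::-1])
    for r in trace(n,"lever")[:1]:
        p=np.argwhere(r["region"])[:,::-1].astype(float);m=p.mean(0);d=np.linalg.svd(p-m,full_matrices=False)[2][0];t=(p-m)@d
        e=[px2w(n,m+d*k,.148) for k in (t.min(),t.max())];v=e[1]-e[0];print(n,r["p"],r["location"],e,np.degrees(np.arctan2(v[1],v[0])))
a=cv2.imread("pics/side6.png")[120:270,260:460]
cv2.imwrite("pics/e.png",cv2.resize(a,(800,600),interpolation=2))
E
```

```text
top 0.9 [400.7, 221.3] [array([ 0.54631358, -0.19605747,  0.148     ]), array([ 0.54120536, -0.26665875,  0.148     ])] -94.13832129570346
side 0.74 [330.2, 182.7] [array([ 0.5330529 , -0.34327169,  0.148     ]), array([ 0.54841756, -0.18236503,  0.148     ])] 84.54547995570611
```

View pics/e.png

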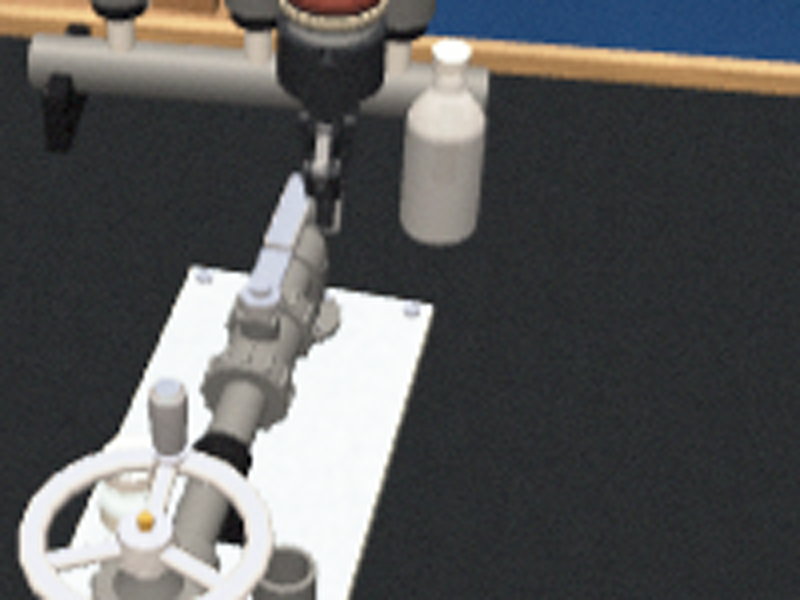

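Emit:
play_rows(
  linear=[
    [0.001, 0, 0],
    [0, 0, 0],
  ],
  turn=[0, 0],
)

```text
time: 23.18
tool_pos: [0.5126, -0.3084, 0.1325]
tool_rot: [-0.0, 0.001, 1.0, -0.0]
contact_force: [-4.6, -0.9, 1.6]
gripper_width: -0.002
grasp_force: 2.1
```

Emit:
play_rows(
  linear=[
    [0.001, 0, 0],
    [0, 0, 0],
  ],
  turn=[0, 0],
)

```text
time: 23.42
tool_pos: [0.5127, -0.3085, 0.1325]
tool_rot: [-0.001, 0.001, 1.0, 0.0]
contact_force: [-8.3, -1.3, 3.6]
gripper_width: -0.004
grasp_force: 3.8
```

Emit:
play_rows(
  linear=[
    [0.001, 0, 0],
    [0, 0, 0],
  ],
  turn=[0, 0],
)

```text
time: 23.68
tool_pos: [0.5128, -0.3084, 0.1324]
tool_rot: [-0.003, 0.001, 1.0, 0.0]
contact_force: [-11.2, -1.2, 5.4]
gripper_width: -0.001
grasp_force: 5.6
```

The force is rising and the tool no longer advances, so the lever is at its stop. I'll back off and lift clear.

Emit:
play_rows(
  linear=[
    [-0.008, 0, 0],
    [-0.02, 0, 0],
    [-0.01, 0, 0.03],
    [0, 0, 0.05],
    [0, 0, 0.05],
    [-0.05, 0.05, 0.03],
    [-0.05, 0.05, 0],
    [0, 0, 0],
  ],
  turn=[0, 0, 0, 0, 0, 0, 0, 0],
)

```text
time: 24.68
tool_pos: [0.3903, -0.2206, 0.2864]
tool_rot: [0.002, -0.0, 1.0, 0.0]
contact_force: [-0.1, 0.0, 0.7]
gripper_width: 0.001
grasp_force: 0.0
```

```bash
python3 - <<'E'
from h import *
im={n:grab_frame(n) for n in ("top","side")}
for n in im:
    for t in ("handle","lever"):
        for r in trace(n,t)[:2]:
            p=np.argwhere(r["region"]);print(n,t,r["p"],p.mean(0)[::-1])
cv2.imwrite("pics/f.png",cv2.resize(im["side"][120:420,180:480,::-1],(600,600)))
E
```

```text
top lever 0.92 [403.32872928 217.95856354]
side handle 0.44 [301.77653631 223.89944134]
side lever 0.54 [329.58076923 180.80769231]
```

View pics/f.png

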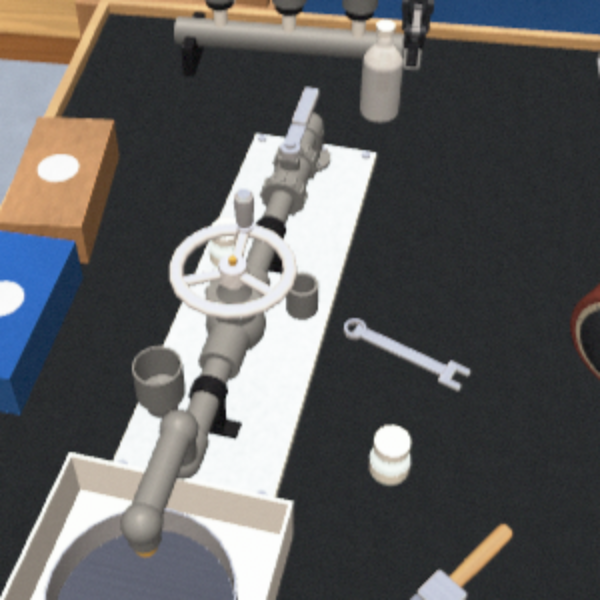

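The picture shows the lever along the pipe (px 303,120), the handle back at its start (px 244,208), and the bystanders where they stood.

```bash
python3 -c "
from plant import *
print(job_done())"
```

```text
the job is handed in; nothing more can be done
None
```

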